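Seat the reference puck in its three-point nest

ROBOT

A 6-joint arm with a two-finger parallel gripper is mounted at the origin on a cart in front of the work surface, level with it; the furniture and walls round the work are solid. World frame = base frame: x ahead of the robot, y to its left, z up, the work surface at z = 0. Lengths are in m, angles in rad, forces in N, time in s.
With the tool pointing down it reaches from about 0.225 to 0.875 m from the base axis. Payload 3.4 kg.
Tool frame: the origin (TCP) lies midway between the tips of the shut fingers; the grasp point (between the pads) lies 19 mm behind it (ctrl.grip_depth is the distance from the TCP to the grasp point, in m); z points along the fingers, y is the line along which they close (so a half turn about z gives the same grasp; the last joint's range is limited). The gripper opens to 85 mm and grips with 20 to 120 N. Pads are 22 mm wide; open, the fingers measure 114 mm over their backs; the gripper's body (76 mm by 85 mm) begins 54 mm behind the grasp point. The pads swing forward as they close: fully open they stand 13 mm farther back than shut.
Start: joints at [1.137, 0.276, 1.505, -0, 1.361, -0.121], TCP at [0.177, 0.547, 0.231] pointing down, gripper open.
Joint ranges: [-2.89, 2.89], [-0.75, 2.08], [0.22, 2.7], [-1.18, 4.32], [0.11, 2.71], [-2.7, 2.7]. Speed limits (rad/s): [2.57, 2.57, 3.14, 3.14, 3.14, 3.14].

INTERFACE

Orientations are given as a unit quaternion [w, x, y, z].
In Python, from plant import status, optics, ticket, ctrl gives the robot as it stands.
- The arm moves only by the tool carry_out, never from a script. Its argument "deltas" is a list of rows, each an object of numbers: "jaw": the opening, from 0 (shut) to 1 (fully open); "dx", "dy", "dz": the shift along the world's x, y, z in m; "ax", "ay", "az": the turn, a rotation vector about the world's x, y, z in degrees. In form: [{"jaw": .., "dx": .., "dy": .., "dz": .., "ax": .., "ay": .., "az": ..}, ...]. A call has 1 to 12 rows; each row shifts and turns the commanded pose from where the row before left it; what a row does not reach is not made up. A row lasts 1/10 s, in which the tool goes at most 50 mm and 8.59 degrees, less where a joint would pass 70% of its speed; a pose out of reach is approached as far as the arm can. A call with a gripper value outside its range is refused whole. The fingers move at their own pace and stop on an object; "force" is the grip in N (left out, the last holds). Time passes only in rows, so rows that do not move let the fingers close. It gives the time, the measured TCP pose, the force, the opening and the grip force at its end, in the units of the state.
- status.sense(): the state, without advancing time (a new reading comes with each control period).
- optics.camera(name): name is "side" or "top" or "wrist"; returns a dict with "img" (420x560x3 uint8, red, green, blue), "range_z" (420x560 float32, m along the optical axis (not along the pixel's ray), 0 where there is no reading), "fx", "fy", "cx", "cy" (pixels), "extrinsics" (4x4, takes a point from world to camera coordinates). Camera axes: x right, y down, z forward; pixel columns grow to the right and rows downward; lengths in m; the calibration is good to about 2 mm. A picture is of the moment at which its call begins.
- ticket.hand_in(): hands the job in; it is judged then, once.
The state is a dict: "time": time; "joints": joint angles; "qvel": joint speeds; "joint_torque": joint torques, N m; "ee_pos": TCP position; "eef_rot": TCP orientation; "contact_force": force on the tool from outside, world axes, zero at the start; "moment": the same for the moment, N m; "gripper_width": finger opening in m; "grip_force": force on a finger pad.
Only numpy, scipy, OpenCV 4.12 (cv2) and the standard library are available. Lean on these libraries where they do the work, as an engineer would, in place of code of your own. Each camera call takes 0.05 s, during which the arm holds its last target. There are 200 camera calls.

TASK

Set the skin-colour reader's reference puck upright on the round entry mark of its holder and let go of it there. Then nudge it along the rail, past the sprung roller, until it rests against all three contacts at once (rail, stop post and roller) and leave it so. The stop post is set by hand and may stand anywhere in its slot, so feel for it gently: never press the puck against it with more than 8 N, and leave the things round about where they are.

Things in the scene. Friction and masses are not known exactly. Their poses are not given: they have to be found in the camera images.
- puck: Reference puck, loose, about 0.35 to 0.45 kg: polished, slippery steel disc 56 mm diameter, 24 mm high, with a white band and white top face, and a black round knob (20 mm diameter, 26 to 42 mm above its underside) on its middle to hold it by. Origin: centre of its underside; z up. It stands upright on the worktop at the start.
- nest: The puck's holder, fixed: grey plate, its top 12 mm above the worktop, x -95 to +95 mm, y -90 to +52 mm. Origin: at worktop height on the lane's middle line; x = the way the puck is pushed home, y = towards the rail, z up. The end at -x is open. Plunger housing (aluminium block, 24 mm above the plate) at x 6 to 36, y -82 to -52 mm.
- nest_entry (a point): Middle of the blue and white ring (59 mm across, flat, painted) on the plate's top: the entry mark, at x -55, y -2 mm of the nest. The puck slides freely over it.
- nest_rail_face (a point): Point on the face of the straight steel side rail, at plate height, at x 30, y 28 mm of the nest. The face is at y = 28 mm from x -12 to 80 mm, and flared outwards from x -36 to -12 mm; it stands 16 mm above the plate. A puck touching it has its centre at nest y = 0.
- nest_slot_mid (a point): Middle of the stop's slot (fixed), at x 63, y 0 mm of the nest, plate height. The stop post (steel pin, 10 mm diameter, 21 mm high, black thumbscrew behind it) was set by hand up to 6 mm before or beyond this point along nest x. Its place is not measured; it does not give way. A puck touching it has its centre at nest x 24 to 36 mm.
- nest_plunger (a joint): How far the sprung plunger is pressed in (m), along nest -y. It carries an orange turning roller, 14 mm diameter, 3 to 19 mm above the plate; at 0 its axis is at nest x 21, y -29 mm. It takes 2.75 N plus 0.25 N per mm; the puck presses it to 6 mm in passing, and it stands at 2 to 6 mm when the puck is home. Pushing past takes some 5 to 10 N; it does not draw the puck home.
- gauze_pack_2: bystander: flat gauze pack, 86x59x13 mm
- tape_roll: bystander: roll of white tape lying flat, 69 mm diameter, 25 mm high
- gauze_pack_1: bystander: flat gauze pack, 86x59x13 mm
- scissors: bystander: scissors lying flat, 88x159x8 mm
- marker_pen: bystander: blue marker pen lying flat, 139 mm long, 12 mm thick

How it is judged:
On the way:
1. the puck stands on the plate at the entry, ahead of the roller, let go (z of puck in the frame of nest between 0.01 and 0.014 m and x of puck in the frame of nest between -0.085 and -0.025 m and angle between puck's own z axis and vertical below 0.05 rad and contact force between the fingers and puck below 0.05 N and linear speed of puck below 0.01 m/s and y of puck in the frame of nest between -0.02 and 0.015 m), for 0.2 s.
At the end, for the whole second after the job is handed in: the puck stands upright (within 2 degrees), at rest and flat on the plate, touching the stop post, the rail and the roller with at least 0.2 N each (contact force between puck and stop_post above 0.2 N and contact force between puck and rail_face above 0.2 N and contact force between puck and orange_roller above 0.2 N and z of puck in the frame of nest between 0.0105 and 0.0135 m and angle between puck's own z axis and vertical below 0.04 rad and linear speed of puck below 0.005 m/s).
It fails at once if the puck is pressed against the stop post with more than 8 N (contact force between puck and stop_post above 8 N).
It fails at once if a bystander is moved by more than 20 mm (distance of any of gauze_pack_1, gauze_pack_2, tape_roll, scissors, marker_pen from where it was at the start of the episode above 0.02 m).
It also fails if it takes over 72 s, if anything falls off the work surface, if the arm or the gripper's body presses on something with over 40 N, if the wrist force passes 120 N, or if a joint passes its speed limit or range.

## Working session

There is one attempt and no reset: what is moved stays moved. The work goes in short steps, Python scripts to look and compute and a tool call to move; the robot and the scene stay as the last step left them, time stands still between calls to the robot, and variables do not carry over. Pictures are saved under pics/ and viewed, at most 10 in all, crops included, and the job is handed in when it is done.

Besides the shell and the picture viewer there is one more tool, called after "Call:" as name([rows], argument=value, ...), one row to a line, values as JSON. carry_out: Moves the arm, as the interface text tells. Its arguments: {"type":"object","properties":{"deltas":{"type":"array"},"force":{"type":"number"}},"required":["deltas"]}

```bash
mkdir -p pics; ls; python3 - <<'E'
from plant import status, optics, ticket, ctrl
import cv2,numpy as np
s=status.sense()
print({k:np.round(v,3) for k,v in s.items()}, ctrl.grip_depth)
for n in("top","side"):
    c=optics.camera(n); cv2.imwrite(f"pics/{n}0.png",c["img"][:,:,::-1]); np.savez(f"{n}0.npz",**c); print(n,c["fx"],c["cx"],c["cy"],np.round(c["extrinsics"],3).tolist())
E
```

```text
pics
{'time': np.float64(0.0), 'joints': array([ 1.137,  0.277,  1.506, -0.   ,  1.361, -0.121]), 'qvel': array([-0.001, -0.001, -0.   , -0.001,  0.   , -0.001]), 'joint_torque': array([-2.0000e-03, -4.1677e+01, -2.4580e+01, -1.0000e-03,  1.1000e-02,
        0.0000e+00]), 'ee_pos': array([0.177, 0.547, 0.23 ]), 'eef_rot': array([-0.   ,  0.156,  0.988, -0.001]), 'contact_force': array([ 0.035,  0.007, -0.809]), 'moment': array([-0.013,  0.046, -0.014]), 'grip_force': np.float64(0.0), 'gripper_width': np.float64(0.085)} 0.0187
top 518.8434370649373 276.2010431399143 213.00723900549383 [[-0.003, -1.0, 0.005, -0.182], [-0.997, 0.003, -0.075, 0.513], [0.075, -0.005, -0.997, 1.059], [0.0, 0.0, 0.0, 1.0]]
side 486.47386904698675 277.72640790564407 205.1627623925638 [[0.538, 0.843, 0.021, -0.126], [0.443, -0.262, -0.857, -0.241], [-0.717, 0.47, -0.514, 1.717], [0.0, 0.0, 0.0, 1.0]]
```

View pics/top0.png

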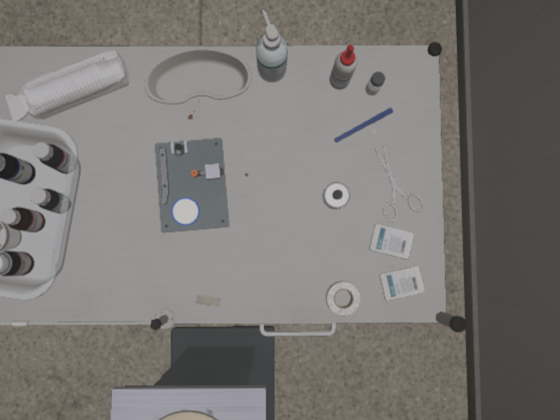

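View pics/side0.png

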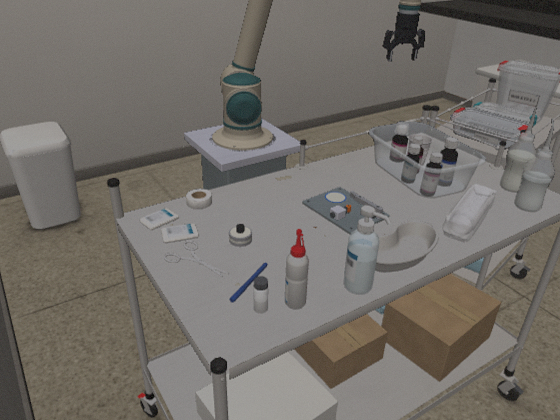

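The top view shows the puck at about (337,195), the nest at (156–229, 139–232) with the ring at (185,211), the roller at (194,173) and the stop at about (178,150). The side view shows the same layout, and the lane is clear. Next I'll measure.

```bash
cat > h.py <<'E'
import cv2,numpy as np
def ray(c,uv,z):
    """pixel -> world point on plane of height z"""
    E=c["extrinsics"];R,t=E[:3,:3],E[:3,3]
    d=R.T@np.array([(uv[0]-c["cx"])/c["fx"],(uv[1]-c["cy"])/c["fy"],1.]);o=-R.T@t
    return o+d*(z-o[2])/d[2]
def blobs(m,amin=8):
    n,l,s,c=cv2.connectedComponentsWithStats(m.astype(np.uint8))
    return [(c[i],s[i,4],s[i,:4]) for i in range(1,n) if s[i,4]>=amin]
E
python3 - <<'E'
from h import *
c=dict(np.load("top0.npz"));im=c["img"];hsv=cv2.cvtColor(im,cv2.COLOR_RGB2HSV)
H,S,V=[hsv[:,:,i].astype(int) for i in range(3)]
def roi(m,x0,x1,y0,y1):
    r=np.zeros_like(m);r[y0:y1,x0:x1]=m[y0:y1,x0:x1];return r
for n,m,z in(("knob",roi(V<70,320,355,180,212),.042),("white",roi((V>190)&(S<60),315,360,175,220),.024),
  ("blue",roi((S>90)&(abs(H-115)<20),165,210,190,232),.012),("orange",roi((S>120)&(H<20),185,205,160,185),.031)):
    for b in blobs(m): print(n,b[0].round(1),b[1],b[2],ray(c,b[0],z).round(4))
pl=roi((V<115)&(S>15),150,235,132,238);pl=cv2.morphologyEx(pl.astype(np.uint8),cv2.MORPH_CLOSE,np.ones((15,15)))
cn=max(cv2.findContours(pl,0,2)[0],key=cv2.contourArea);r=cv2.minAreaRect(cn);b=cv2.boxPoints(r)
P=np.array([ray(c,q,.012) for q in b]);print(b.round(1),P.round(4),np.linalg.norm(np.diff(P,axis=0),axis=1))
cv2.imwrite("pics/crop1.png",cv2.resize(im[130:240,145:240],None,fx=5.2,fy=5.2,interpolation=cv2.INTER_CUBIC)[:,:,::-1])
E
```

```text
knob [335.4 194.4] 25 [333 191   6   7] [ 0.5486 -0.3049  0.042 ]
white [333.4 195.4] 182 [326 184  20  22] [ 0.5485 -0.3028  0.024 ]
blue [185.3 211.6] 102 [171 197  29  29] [0.5166 0.0063 0.012 ]
orange [194.  172.8] 32 [191 170   7   7] [ 0.5954 -0.014   0.031 ]
[[155.4 143.8]
 [220.9 138.8]
 [227.6 225.5]
 [162.  230.5]] [[ 0.6604  0.071   0.012 ]
 [ 0.6709 -0.0673  0.012 ]
 [ 0.4871 -0.0821  0.012 ]
 [ 0.477   0.0545  0.012 ]] [0.13877338 0.18435102 0.137042  ]
```

View pics/crop1.png

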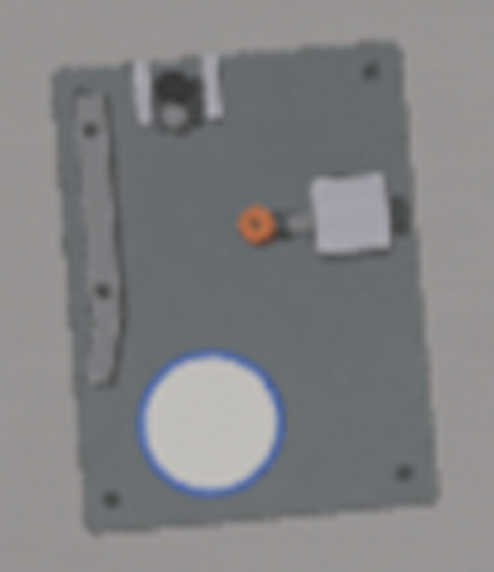

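```bash
python3 - <<'E'
from h import *
c=dict(np.load("top0.npz"));D=c["range_z"];v,u=np.mgrid[:420,:560]
E=c["extrinsics"];R,t=E[:3,:3],E[:3,3]
p=np.stack([(u-c["cx"])/c["fx"]*D,(v-c["cy"])/c["fy"]*D,D],-1)[D>0];w=(p-t)@R
print(len(w))
for n,m in(("tray",(w[:,1]>.15)),("tray x<.55",(w[:,1]>.15)&(w[:,0]<.55)&(w[:,0]>.2)),("mid",(abs(w[:,1])<.15)&(w[:,0]<.75)&(w[:,0]>.3)),("puck",np.hypot(w[:,0]-.5486,w[:,1]+.305)<.02)):
    print(n,w[m].max(0).round(3),w[m][w[m][:,2].argmax()].round(3))
k=w[(np.hypot(w[:,0]-.5486,w[:,1]+.305)<.03)&(w[:,2]>.034)];print(len(k),k.min(0),k.max(0),k.mean(0))
E
```

```text
234242
tray [1.401 0.864 0.144] [0.597 0.327 0.144]
tray x<.55 [0.55  0.401 0.132] [0.417 0.325 0.132]
mid [0.75  0.15  0.091] [0.301 0.047 0.091]
puck [ 0.568 -0.285  0.047] [ 0.551 -0.312  0.047]
77 [ 0.53914354 -0.31819506  0.03539892] [ 0.55766628 -0.29989131  0.04692127] [ 0.5484019  -0.30916155  0.04198039]
```

Call:
carry_out([
  {"jaw":1,"dx":0.02,"dy":-0.033,"dz":0,"az":-8},
  {"dx":0.02,"dy":-0.033,"az":-8},
  {"dx":0.02,"dy":-0.033,"az":-8},
  {"dx":0.02,"dy":-0.033,"az":-8},
  {"dx":0.02,"dy":-0.033,"az":-8},
  {"dx":0.02,"dy":-0.033,"az":-8},
  {"dx":0.02,"dy":-0.033,"az":-8},
  {"dx":0.02,"dy":-0.033,"az":-8},
  {"dx":0.02,"dy":-0.033,"az":-8},
  {"dx":0.02,"dy":-0.033,"az":-8},
  {"dx":0.02,"dy":-0.033,"az":-8},
  {"dx":0.02,"dy":-0.033,"az":-8},
])

```text
$.deltas[0]: bad value
```

Call:
carry_out([
  {"dx":0.02,"dy":-0.03,"az":-8},
  {"dx":0.02,"dy":-0.03,"az":-8},
  {"dx":0.02,"dy":-0.03,"az":-8},
  {"dx":0.02,"dy":-0.03,"az":-8},
  {"dx":0.02,"dy":-0.03,"az":-8},
  {"az":-8},
  {"az":-8},
  {"az":-5},
  {},
  {},
  {},
])

```text
$.deltas[0]: bad value
```

```bash
python3 - <<'E'
from plant import status, optics
import cv2,numpy as np
s=status.sense();print({k:np.round(v,4).tolist() for k,v in s.items()})
c=optics.camera("wrist");np.savez("w1.npz",**c);cv2.imwrite("pics/w1.png",c["img"][:,:,::-1])
E=c["extrinsics"];print(c["fx"],(-E[:3,:3].T@E[:3,3]).round(4),E[:3,:3].round(3))
E
```

```text
{'time': 0.1, 'joints': [1.137, 0.2765, 1.506, 0.0, 1.3607, -0.121], 'qvel': [0.0004, -0.0001, -0.0015, -0.0007, -0.0004, -0.0006], 'joint_torque': [0.0015, -41.7696, -24.6405, -0.0001, 0.0057, 0.0], 'ee_pos': [0.1768, 0.5467, 0.2305], 'eef_rot': [-0.0002, 0.1558, 0.9878, -0.0008], 'contact_force': [-0.2034, -0.5357, 0.5488], 'moment': [0.0427, 0.0395, 0.0065], 'grip_force': 0.0, 'gripper_width': 0.0852}
311.47407430081296 [0.1122 0.5659 0.3728] [[ 0.307  0.952 -0.001]
 [ 0.918 -0.296  0.265]
 [ 0.252 -0.082 -0.964]]
```

View pics/w1.png

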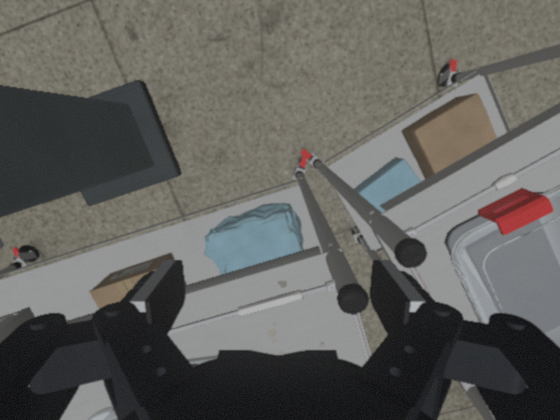

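The wrist view shows only the floor and the cart edge, with the fingers at the bottom. The moves were refused because every row needs all the keys.

Call:
carry_out([
  {"jaw":1,"dx":0.016,"dy":-0.032,"dz":0,"ax":0,"ay":0,"az":-8},
  {"jaw":1,"dx":0.016,"dy":-0.032,"dz":0,"ax":0,"ay":0,"az":-8},
  {"jaw":1,"dx":0.016,"dy":-0.032,"dz":0,"ax":0,"ay":0,"az":-8},
  {"jaw":1,"dx":0.016,"dy":-0.032,"dz":0,"ax":0,"ay":0,"az":-8},
  {"jaw":1,"dx":0.016,"dy":-0.032,"dz":0,"ax":0,"ay":0,"az":-8},
  {"jaw":1,"dx":0.016,"dy":-0.032,"dz":0,"ax":0,"ay":0,"az":-8},
  {"jaw":1,"dx":0.016,"dy":-0.032,"dz":0,"ax":0,"ay":0,"az":-8},
  {"jaw":1,"dx":0.016,"dy":-0.032,"dz":0,"ax":0,"ay":0,"az":-8},
  {"jaw":1,"dx":0.016,"dy":-0.032,"dz":0,"ax":0,"ay":0,"az":-8},
  {"jaw":1,"dx":0.016,"dy":-0.032,"dz":0,"ax":0,"ay":0,"az":-8},
  {"jaw":1,"dx":0.016,"dy":-0.032,"dz":0,"ax":0,"ay":0,"az":-8},
  {"jaw":1,"dx":0.016,"dy":-0.032,"dz":0,"ax":0,"ay":0,"az":-8},
])

```text
time: 1.35
ee_pos: [0.3691, 0.1617, 0.2313]
eef_rot: [0.0, 0.84, 0.543, 0.0]
contact_force: [-0.3, 0.4, -0.4]
gripper_width: 0.0851
grip_force: 0.0
```

Call:
carry_out([
  {"jaw":1,"dx":0.016,"dy":-0.032,"dz":0,"ax":0,"ay":0,"az":-8},
  {"jaw":1,"dx":0.016,"dy":-0.032,"dz":0,"ax":0,"ay":0,"az":-8},
  {"jaw":1,"dx":0.016,"dy":-0.032,"dz":0,"ax":0,"ay":0,"az":-8},
  {"jaw":1,"dx":0.016,"dy":-0.032,"dz":0,"ax":0,"ay":0,"az":-8},
  {"jaw":1,"dx":0.016,"dy":-0.032,"dz":0,"ax":0,"ay":0,"az":-8},
  {"jaw":1,"dx":0,"dy":0,"dz":0,"ax":0,"ay":0,"az":-8},
  {"jaw":1,"dx":0,"dy":0,"dz":0,"ax":0,"ay":0,"az":-8},
  {"jaw":1,"dx":0,"dy":0,"dz":0,"ax":0,"ay":0,"az":-5},
  {"jaw":1,"dx":0,"dy":0,"dz":0,"ax":0,"ay":0,"az":0},
  {"jaw":1,"dx":0,"dy":0,"dz":0,"ax":0,"ay":0,"az":0},
])

```text
time: 2.35
ee_pos: [0.4488, 0.0031, 0.2312]
eef_rot: [0.0, 0.999, 0.045, -0.0]
contact_force: [0.6, -0.0, 0.9]
gripper_width: 0.0853
grip_force: 0.0
```

```bash
python3 - <<'E'
from plant import status, optics
import cv2,numpy as np
s=status.sense();print({k:np.round(v,4).tolist() for k,v in s.items()})
c=optics.camera("wrist");np.savez("w2.npz",**c);cv2.imwrite("pics/w2.png",c["img"][:,:,::-1])
E=c["extrinsics"];print(c["fx"],(-E[:3,:3].T@E[:3,3]).round(4),E[:3,:3].round(3))
E
```

```text
{'time': 2.35, 'joints': [-0.1481, 0.0842, 1.7517, -0.0002, 1.3061, 1.3321], 'qvel': [0.0018, -0.0029, 0.0015, -0.0011, 0.0015, 0.0036], 'joint_torque': [-0.0907, -29.2736, -24.0722, -0.0059, 0.0001, 0.0205], 'ee_pos': [0.4488, 0.0031, 0.2312], 'eef_rot': [0.0, 0.999, 0.0453, -0.0002], 'contact_force': [0.5813, -0.0403, 0.886], 'moment': [0.003, 0.0328, 0.0024], 'grip_force': 0.0, 'gripper_width': 0.0853}
311.47407430081296 [0.5153 0.0076 0.3734] [[ 0.091 -0.996 -0.001]
 [-0.96  -0.088  0.267]
 [-0.266 -0.023 -0.964]]
```

View pics/w2.png

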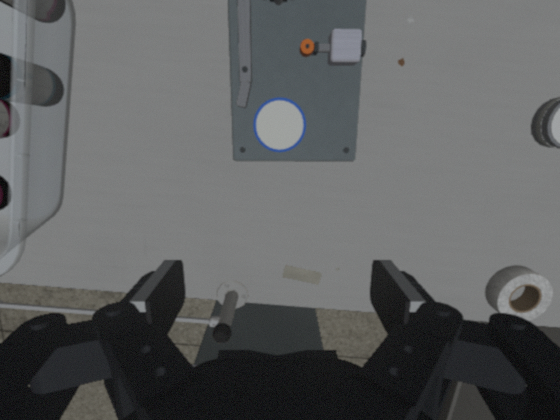

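The wrist view shows the nest lined up with the tool, with the ring at (279,124), the roller at (308,47) and the rail edge near column 250. Now I'll measure the ring, the roller and the plate edges.

```bash
cat >> h.py <<'E'
def masks(im):
    hsv=cv2.cvtColor(im,cv2.COLOR_RGB2HSV);H,S,V=[hsv[:,:,i].astype(int) for i in range(3)]
    return (S>90)&(abs(H-115)<20),(S>120)&(H<20),H,S,V
def nest(c,bx,ox):
    """nest origin and yaw from ring (-55,-2) and roller (21,-29)"""
    b,o,*_=masks(c["img"])
    def cen(m,x0,x1,y0,y1):
        pts=np.argwhere(m[y0:y1,x0:x1])[:,::-1]+[x0,y0];h=cv2.convexHull(pts.astype(np.float32))
        return np.array(cv2.fitEllipse(h)[0]) if len(h)>6 else pts.mean(0)
    r=ray(c,cen(b,*bx),.012)[:2];q=ray(c,cen(o,*ox),.031)[:2]
    d=q-r;yaw=np.arctan2(d[1],d[0])-np.arctan2(-.027,.076)
    Rn=np.array([[np.cos(yaw),-np.sin(yaw)],[np.sin(yaw),np.cos(yaw)]])
    org=(r-Rn@[-.055,-.002]+q-Rn@[.021,-.029])/2
    return r,q,np.linalg.norm(d),np.degrees(yaw),org
E
python3 - <<'E'
from h import *
c=dict(np.load("top0.npz"));print(*nest(c,(165,210,190,232),(185,205,160,185)))
w=dict(np.load("w2.npz"));print(*nest(w,(245,315,85,165),(295,320,35,60)))
# plate edges in wrist view
*_,H,S,V=masks(w["img"])
for v in(60,100,140,155): print(v,w["img"][v,225:262].mean(1).astype(int).tolist(),w["img"][v,345:372].mean(1).astype(int).tolist())
print(w["img"][150:168,300].mean(1).astype(int).tolist())
E
```

```text
[0.51777414 0.00701125] [ 0.59527833 -0.01394066] 0.08028624854670643 4.430916416012618 [0.57227795 0.01330234]
[0.51634573 0.00570364] [ 0.59281194 -0.01460942] 0.07911827448477328 4.681362059899862 [0.5702571  0.01238284]
60 [122, 123, 122, 121, 108, 85, 84, 88, 87, 88, 88, 86, 86, 89, 93, 101, 104, 103, 103, 103, 105, 102, 102, 104, 104, 95, 81, 85, 86, 89, 86, 87, 87, 88, 87, 88, 89] [127, 127, 126, 126, 125, 125, 124, 125, 126, 127, 126, 125, 126, 123, 109, 91, 93, 108, 121, 123, 123, 124, 121, 122, 125, 125, 125]
100 [125, 124, 122, 124, 122, 108, 87, 83, 87, 91, 89, 93, 96, 103, 103, 101, 103, 102, 103, 102, 101, 89, 75, 81, 88, 89, 89, 88, 88, 90, 87, 89, 91, 88, 90, 90, 90] [88, 88, 87, 90, 90, 89, 89, 90, 88, 91, 89, 88, 86, 92, 108, 120, 125, 122, 124, 125, 125, 123, 125, 121, 123, 123, 125]
140 [123, 122, 123, 123, 121, 122, 114, 99, 87, 88, 90, 89, 91, 93, 90, 91, 90, 91, 90, 90, 92, 90, 90, 92, 89, 92, 90, 90, 90, 89, 91, 93, 94, 93, 97, 112, 134] [89, 87, 89, 90, 90, 89, 89, 90, 90, 89, 90, 105, 122, 124, 125, 123, 125, 126, 125, 127, 123, 124, 125, 125, 125, 124, 124]
155 [125, 122, 124, 123, 123, 124, 122, 109, 89, 85, 89, 92, 93, 91, 95, 90, 90, 90, 91, 93, 90, 91, 91, 89, 91, 90, 91, 90, 93, 89, 89, 92, 90, 89, 92, 89, 89] [88, 89, 87, 89, 89, 87, 90, 86, 89, 94, 108, 122, 125, 125, 123, 124, 126, 126, 125, 124, 126, 124, 122, 124, 123, 127, 124]
[91, 92, 92, 91, 90, 91, 92, 89, 91, 91, 86, 100, 117, 124, 124, 123, 124, 125]
```

Call:
carry_out([
  {"jaw":0.6,"dx":0.004,"dy":-0.038,"dz":-0.005,"ax":0,"ay":0,"az":0},
  {"jaw":0.6,"dx":0.004,"dy":-0.038,"dz":-0.005,"ax":0,"ay":0,"az":0},
  {"jaw":0.6,"dx":0.004,"dy":-0.038,"dz":-0.005,"ax":0,"ay":0,"az":0},
  {"jaw":0.6,"dx":0.004,"dy":-0.038,"dz":-0.005,"ax":0,"ay":0,"az":0},
  {"jaw":0.6,"dx":0.004,"dy":-0.038,"dz":-0.005,"ax":0,"ay":0,"az":0},
  {"jaw":0.6,"dx":0.004,"dy":-0.038,"dz":-0.005,"ax":0,"ay":0,"az":0},
  {"jaw":0.6,"dx":0.004,"dy":-0.038,"dz":-0.005,"ax":0,"ay":0,"az":0},
  {"jaw":0.6,"dx":0.004,"dy":-0.038,"dz":-0.005,"ax":0,"ay":0,"az":0},
  {"jaw":0.6,"dx":0.004,"dy":0,"dz":0,"ax":0,"ay":0,"az":0},
  {"jaw":0.6,"dx":0,"dy":0,"dz":0,"ax":0,"ay":0,"az":0},
  {"jaw":0.6,"dx":0,"dy":0,"dz":0,"ax":0,"ay":0,"az":0},
])

```text
time: 3.5
ee_pos: [0.4848, -0.2998, 0.1912]
eef_rot: [-0.0, 0.999, 0.045, -0.0]
contact_force: [-0.4, -0.2, 0.1]
gripper_width: 0.0514
grip_force: 0.0
```

```bash
python3 - <<'E'
from plant import status, optics
from h import *
s=status.sense();print(s["ee_pos"].round(4) if hasattr(s["ee_pos"],"round") else s["ee_pos"])
c=optics.camera("wrist");np.savez("w3.npz",**c);im=c["img"].copy()
*_,H,S,V=masks(im)
m=(V>170)&(S<50);m[260:]=0
for b in blobs(m,100):print("white",b[0].round(1),b[1],b[2])
m=V<60;m[260:]=0
for b in blobs(m,40):print("dark",b[0].round(1),b[1],b[2],ray(c,b[0],.036).round(4))
cv2.imwrite("pics/w3.png",im[:,:,::-1])
E
```

```text
[ 0.4848 -0.2998  0.1912]
dark [53.5 58.7] 202 [ 43   0  23 128] [ 0.5893 -0.0954  0.036 ]
dark [34.7 47.9] 267 [26 39 18 19] [ 0.5964 -0.08    0.036 ]
dark [293.5 130.6] 300 [284 121  20  20] [ 0.5477 -0.3104  0.036 ]
dark [219.6 256. ] 57 [215 252   9   8] [ 0.4162 -0.2476  0.036 ]
dark [334.7 255.9] 57 [331 252   9   8] [ 0.4271 -0.3659  0.036 ]
```

View pics/w3.png

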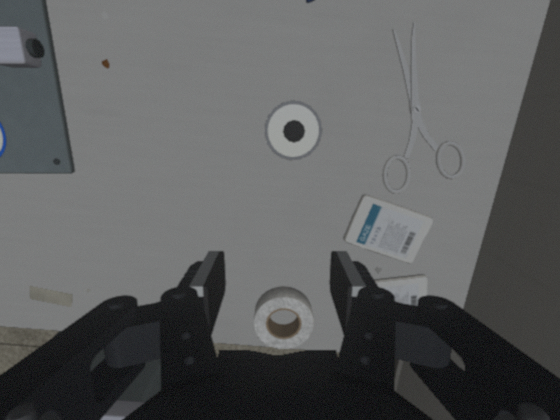

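The wrist view shows the knob at (293.5,130.6), so it stands at about (0.548,-0.310) with free space round it. I'll go down and grip.

Call:
carry_out([
  {"jaw":0.6,"dx":0.021,"dy":-0.003,"dz":-0.02,"ax":0,"ay":0,"az":0},
  {"jaw":0.6,"dx":0.021,"dy":-0.003,"dz":-0.02,"ax":0,"ay":0,"az":0},
  {"jaw":0.6,"dx":0.021,"dy":-0.004,"dz":-0.02,"ax":0,"ay":0,"az":0},
  {"jaw":0.6,"dx":0,"dy":0,"dz":-0.025,"ax":0,"ay":0,"az":0},
  {"jaw":0.6,"dx":0,"dy":0,"dz":-0.025,"ax":0,"ay":0,"az":0},
  {"jaw":0.6,"dx":0,"dy":0,"dz":-0.02,"ax":0,"ay":0,"az":0},
  {"jaw":0.6,"dx":0,"dy":0,"dz":-0.015,"ax":0,"ay":0,"az":0},
  {"jaw":0.6,"dx":0,"dy":0,"dz":-0.01,"ax":0,"ay":0,"az":0},
  {"jaw":0.6,"dx":0,"dy":0,"dz":-0.009,"ax":0,"ay":0,"az":0},
  {"jaw":0.6,"dx":0,"dy":0,"dz":0,"ax":0,"ay":0,"az":0},
  {"jaw":0.6,"dx":0,"dy":0,"dz":0,"ax":0,"ay":0,"az":0},
], force=40)

```text
time: 4.65
ee_pos: [0.5483, -0.3109, 0.0279]
eef_rot: [0.0, 0.999, 0.044, 0.0]
contact_force: [0.1, 0.4, 0.5]
gripper_width: 0.0516
grip_force: 0.0
```

Call:
carry_out([
  {"jaw":0.3,"dx":0,"dy":0,"dz":0,"ax":0,"ay":0,"az":0},
  {"jaw":0.1,"dx":0,"dy":0,"dz":0,"ax":0,"ay":0,"az":0},
  {"jaw":0,"dx":0,"dy":0,"dz":0,"ax":0,"ay":0,"az":0},
  {"jaw":0,"dx":0,"dy":0,"dz":0,"ax":0,"ay":0,"az":0},
  {"jaw":0,"dx":0,"dy":0,"dz":0,"ax":0,"ay":0,"az":0},
  {"jaw":0,"dx":0,"dy":0,"dz":0,"ax":0,"ay":0,"az":0},
])

```text
time: 5.25
ee_pos: [0.5484, -0.3111, 0.0283]
eef_rot: [0.0, 0.999, 0.044, 0.001]
contact_force: [-0.1, 1.0, 5.0]
gripper_width: 0.0177
grip_force: 39.1
```

Call:
carry_out([
  {"jaw":0,"dx":0,"dy":0,"dz":0.005,"ax":0,"ay":0,"az":0},
  {"jaw":0,"dx":0,"dy":0,"dz":0.01,"ax":0,"ay":0,"az":0},
  {"jaw":0,"dx":0,"dy":0,"dz":0.02,"ax":0,"ay":0,"az":0},
  {"jaw":0,"dx":0,"dy":0,"dz":0.03,"ax":0,"ay":0,"az":0},
  {"jaw":0,"dx":0,"dy":0,"dz":0,"ax":0,"ay":0,"az":0},
  {"jaw":0,"dx":0,"dy":0,"dz":0,"ax":0,"ay":0,"az":0},
])

```text
time: 5.85
ee_pos: [0.548, -0.311, 0.0925]
eef_rot: [0.0, 0.999, 0.044, 0.0]
contact_force: [-0.4, 0.1, -4.6]
gripper_width: 0.0178
grip_force: 39.4
```

```bash
python3 - <<'E'
from plant import status, optics
from h import *
s=status.sense();print({k:np.round(s[k],3) for k in("ee_pos","contact_force","moment","gripper_width")})
c=optics.camera("side");E=c["extrinsics"];p=E[:3,:3]@(np.array(s["ee_pos"]))+E[:3,3]
u=int(c["fx"]*p[0]/p[2]+c["cx"]);v=int(c["fy"]*p[1]/p[2]+c["cy"]);print(u,v)
cv2.imwrite("pics/s1.png",cv2.resize(c["img"][v-50:v+50,u-60:u+60],None,fx=5,fy=5,interpolation=cv2.INTER_CUBIC)[:,:,::-1])
E
```

```text
{'ee_pos': array([ 0.548, -0.311,  0.093]), 'contact_force': array([-0.416,  0.092, -4.6  ]), 'moment': array([ 0.067,  0.006, -0.028]), 'gripper_width': np.float64(0.018)}
238 206
```

View pics/s1.png

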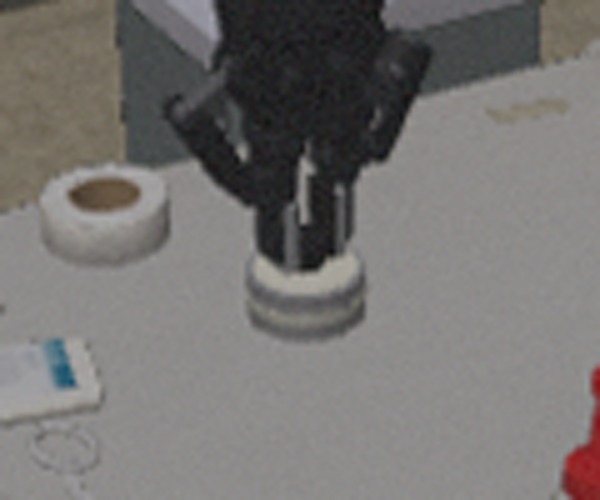

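The puck hangs upright in the fingers (knob gripped, disc level) at about 65 mm up. Next I'll carry it over the entry mark.

Call:
carry_out([
  {"jaw":0,"dx":-0.003,"dy":0.017,"dz":0,"ax":0,"ay":0,"az":0},
  {"jaw":0,"dx":-0.003,"dy":0.035,"dz":0,"ax":0,"ay":0,"az":0},
  {"jaw":0,"dx":-0.003,"dy":0.035,"dz":0,"ax":0,"ay":0,"az":0},
  {"jaw":0,"dx":-0.003,"dy":0.035,"dz":0,"ax":0,"ay":0,"az":0},
  {"jaw":0,"dx":-0.003,"dy":0.035,"dz":0,"ax":0,"ay":0,"az":0},
  {"jaw":0,"dx":-0.003,"dy":0.035,"dz":0,"ax":0,"ay":0,"az":0},
  {"jaw":0,"dx":-0.003,"dy":0.035,"dz":0,"ax":0,"ay":0,"az":0},
  {"jaw":0,"dx":-0.003,"dy":0.035,"dz":0,"ax":0,"ay":0,"az":0},
  {"jaw":0,"dx":-0.003,"dy":0.035,"dz":0,"ax":0,"ay":0,"az":0},
  {"jaw":0,"dx":-0.004,"dy":0.02,"dz":0,"ax":0,"ay":0,"az":0},
  {"jaw":0,"dx":0,"dy":0,"dz":0,"ax":0,"ay":0,"az":0},
  {"jaw":0,"dx":0,"dy":0,"dz":0,"ax":0,"ay":0,"az":0},
])

```text
time: 7.1
ee_pos: [0.5156, 0.007, 0.0914]
eef_rot: [0.0, 0.999, 0.045, -0.001]
contact_force: [0.6, 0.5, -3.1]
gripper_width: 0.018
grip_force: 39.7
```

Call:
carry_out([
  {"jaw":0,"dx":0,"dy":0,"dz":-0.02,"ax":0,"ay":0,"az":0},
  {"jaw":0,"dx":0,"dy":0,"dz":-0.02,"ax":0,"ay":0,"az":0},
  {"jaw":0,"dx":0,"dy":0,"dz":-0.009,"ax":0,"ay":0,"az":0},
  {"jaw":0,"dx":0,"dy":0,"dz":0,"ax":0,"ay":0,"az":0},
  {"jaw":0,"dx":0,"dy":0,"dz":0,"ax":0,"ay":0,"az":0},
])

```text
time: 7.6
ee_pos: [0.5173, 0.0056, 0.0435]
eef_rot: [0.0, 0.999, 0.044, 0.0]
contact_force: [-0.4, -0.8, -4.0]
gripper_width: 0.018
grip_force: 39.7
```

```bash
python3 - <<'E'
from plant import status, optics
from h import *
s=status.sense();print({k:np.round(s[k],3) for k in("ee_pos","contact_force","moment","gripper_width")})
c=optics.camera("wrist");np.savez("w4.npz",**c)
t=optics.camera("top")
a=c["img"];b=cv2.resize(t["img"][130:240,145:240],(363,420),interpolation=cv2.INTER_CUBIC)
cv2.imwrite("pics/p4.png",cv2.resize(np.hstack([a,b]),(800,364))[:,:,::-1])
E
```

```text
{'ee_pos': array([0.517, 0.006, 0.043]), 'contact_force': array([-0.446, -0.802, -4.039]), 'moment': array([-0.001, -0.009,  0.014]), 'gripper_width': np.float64(0.018)}
```

View pics/p4.png

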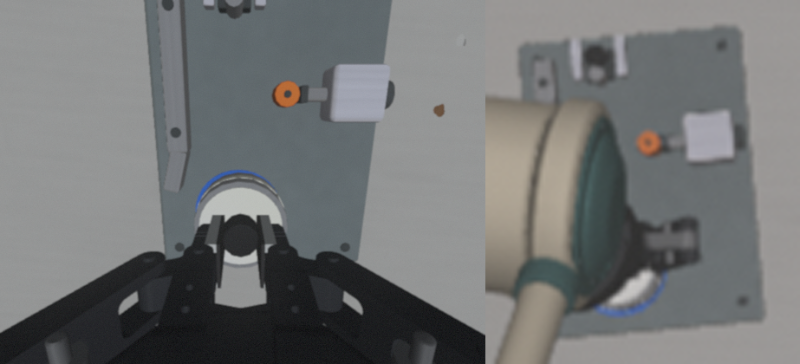

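The wrist and top views show the puck over the ring (at about (238,215)), level and clear of the rail and roller. Now I'll lower it slowly.

Call:
carry_out([
  {"jaw":0,"dx":0,"dy":0,"dz":-0.001,"ax":0,"ay":0,"az":0},
  {"jaw":0,"dx":0,"dy":0,"dz":-0.001,"ax":0,"ay":0,"az":0},
  {"jaw":0,"dx":0,"dy":0,"dz":-0.0005,"ax":0,"ay":0,"az":0},
  {"jaw":0,"dx":0,"dy":0,"dz":0,"ax":0,"ay":0,"az":0},
  {"jaw":0,"dx":0,"dy":0,"dz":0,"ax":0,"ay":0,"az":0},
])

```text
time: 8.2
ee_pos: [0.517, 0.0062, 0.0409]
eef_rot: [0.0, 0.999, 0.044, 0.0]
contact_force: [-0.0, -0.8, -4.0]
gripper_width: 0.0181
grip_force: 39.7
```

Call:
carry_out([
  {"jaw":0,"dx":0,"dy":0,"dz":-0.0005,"ax":0,"ay":0,"az":0},
  {"jaw":0,"dx":0,"dy":0,"dz":0,"ax":0,"ay":0,"az":0},
  {"jaw":0,"dx":0,"dy":0,"dz":0,"ax":0,"ay":0,"az":0},
])

```text
time: 8.5
ee_pos: [0.517, 0.0061, 0.0404]
eef_rot: [0.0, 0.999, 0.044, 0.0]
contact_force: [-0.0, -0.2, -3.4]
gripper_width: 0.0183
grip_force: 39.9
```

Call:
carry_out([
  {"jaw":0,"dx":0,"dy":0,"dz":-0.0005,"ax":0,"ay":0,"az":0},
  {"jaw":0,"dx":0,"dy":0,"dz":0,"ax":0,"ay":0,"az":0},
  {"jaw":0,"dx":0,"dy":0,"dz":0,"ax":0,"ay":0,"az":0},
])

```text
time: 8.8
ee_pos: [0.517, 0.0061, 0.0403]
eef_rot: [0.0, 0.999, 0.044, 0.0]
contact_force: [-1.8, 0.2, 3.4]
gripper_width: 0.0177
grip_force: 40.3
```

Call:
carry_out([
  {"jaw":0,"dx":0,"dy":0,"dz":-0.0005,"ax":0,"ay":0,"az":0},
  {"jaw":0,"dx":0,"dy":0,"dz":0,"ax":0,"ay":0,"az":0},
  {"jaw":0,"dx":0,"dy":0,"dz":0,"ax":0,"ay":0,"az":0},
])

```text
time: 9.1
ee_pos: [0.517, 0.0061, 0.0402]
eef_rot: [0.0, 0.999, 0.044, 0.0]
contact_force: [-3.1, 0.9, 7.5]
gripper_width: 0.0179
grip_force: 40.9
```

Call:
carry_out([
  {"jaw":0,"dx":0,"dy":0,"dz":0.0005,"ax":0,"ay":0,"az":0},
  {"jaw":0.25,"dx":0,"dy":0,"dz":0,"ax":0,"ay":0,"az":0},
  {"jaw":0.35,"dx":0,"dy":0,"dz":0,"ax":0,"ay":0,"az":0},
  {"jaw":0.45,"dx":0,"dy":0,"dz":0,"ax":0,"ay":0,"az":0},
  {"jaw":0.5,"dx":0,"dy":0,"dz":0,"ax":0,"ay":0,"az":0},
  {"jaw":0.5,"dx":0,"dy":0,"dz":0,"ax":0,"ay":0,"az":0},
  {"jaw":0.5,"dx":0,"dy":0,"dz":0,"ax":0,"ay":0,"az":0},
  {"jaw":0.5,"dx":0,"dy":0,"dz":0,"ax":0,"ay":0,"az":0},
])

```text
time: 9.9
ee_pos: [0.517, 0.0061, 0.0398]
eef_rot: [0.0, 0.999, 0.044, 0.0]
contact_force: [-0.7, 0.5, -0.9]
gripper_width: 0.0429
grip_force: 0.0
```

Call:
carry_out([
  {"jaw":0.5,"dx":0,"dy":0,"dz":0.01,"ax":0,"ay":0,"az":0},
  {"jaw":0.5,"dx":0,"dy":0,"dz":0.02,"ax":0,"ay":0,"az":0},
  {"jaw":0.5,"dx":0,"dy":0,"dz":0.03,"ax":0,"ay":0,"az":0},
  {"jaw":0.3,"dx":-0.02,"dy":-0.002,"dz":0.04,"ax":0,"ay":0,"az":0},
  {"jaw":0,"dx":-0.025,"dy":-0.002,"dz":0.03,"ax":0,"ay":0,"az":0},
  {"jaw":0,"dx":-0.025,"dy":-0.002,"dz":0.02,"ax":0,"ay":0,"az":0},
  {"jaw":0,"dx":0,"dy":0,"dz":0,"ax":0,"ay":0,"az":0},
  {"jaw":0,"dx":0,"dy":0,"dz":0,"ax":0,"ay":0,"az":0},
  {"jaw":0,"dx":0,"dy":0,"dz":0,"ax":0,"ay":0,"az":0},
])

```text
time: 10.8
ee_pos: [0.4474, 0.0002, 0.1894]
eef_rot: [-0.0, 0.999, 0.044, 0.0]
contact_force: [0.3, 0.4, -0.2]
gripper_width: 0.0003
grip_force: 0.0
```

```bash
python3 - <<'E'
from plant import status, optics
from h import *
s=status.sense();print({k:np.round(s[k],3) for k in("time","ee_pos","contact_force","gripper_width")})
c=optics.camera("wrist");np.savez("w5.npz",**c)
cv2.imwrite("pics/w5.png",c["img"][:,:,::-1])
E
```

```text
{'time': np.float64(10.8), 'ee_pos': array([0.447, 0.   , 0.189]), 'contact_force': array([ 0.302,  0.372, -0.206]), 'gripper_width': np.float64(0.0)}
```

View pics/w5.png

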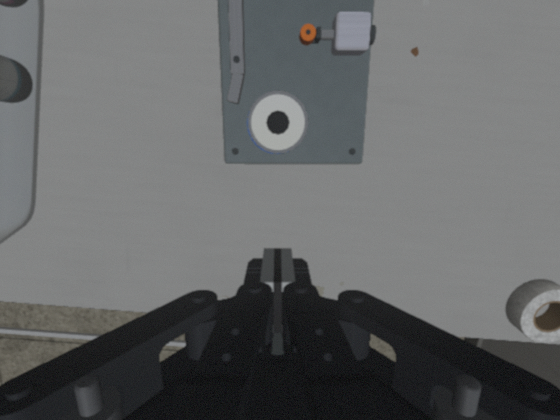

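The puck stands upright on the ring at (278,122), released. Next I'll measure the puck, nest and post in the nest frame.

```bash
python3 - <<'E'
from h import *
yaw=np.radians(4.75);O=np.array([.571,.0125]);R=np.array([[np.cos(yaw),-np.sin(yaw)],[np.sin(yaw),np.cos(yaw)]])
def N(p):return ((p[:2]-O)@R*1e3).round(1)
c=dict(np.load("w5.npz"));*_,H,S,V=masks(c["img"])
m=V<60;m[180:]=0
for b in blobs(m,60):
    if 250<b[0][0]<300: p=ray(c,b[0],.054);print("knob",b[0],p.round(4),N(p))
_,o,*_=masks(c["img"]);m=o.copy();m[60:]=0
for b in blobs(m,20):
    if 280<b[0][0]<330:p=ray(c,b[0],.031);print("roller",p,N(p))
# rail face edge near row 40, post in w4 and top0
print("rail edge row",c["img"][40,225:260].mean(1).astype(int).tolist())
w=dict(np.load("w4.npz"));p=ray(w,(271,11),.033);print("post w4 approx",N(p))
t=dict(np.load("top0.npz"));p=ray(t,(178.3,152.7),.033);print("post top",N(p))
cv2.imwrite("pics/post.png",np.hstack([cv2.resize(w["img"][0:30,240:300],(400,200),interpolation=2),cv2.resize(t["img"][140:165,160:210],(400,200),interpolation=2)])[:,:,::-1])
E
```

```text
knob [277.39039039 122.02702703] [0.5165 0.0047 0.054 ] [-55.   -3.2]
roller [ 0.59248558 -0.01448277  0.031     ] [ 19.2 -28.7]
rail edge row [95, 94, 93, 88, 89, 102, 108, 109, 107, 109, 111, 112, 107, 108, 108, 110, 108, 98, 78, 81, 92, 93, 92, 92, 93, 93, 95, 93, 93, 92, 91, 91, 90, 92, 92]
post w4 approx [60.1 -0.6]
post top [66.5  0.5]
```

View pics/post.png

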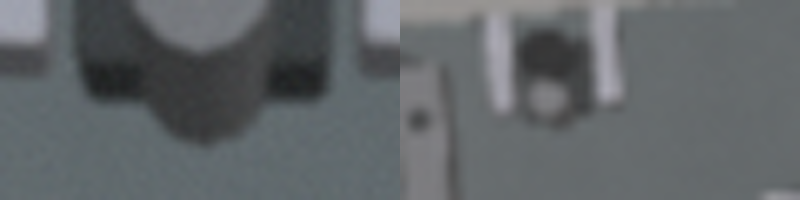

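Call:
carry_out([
  {"jaw":0,"dx":0.012,"dy":0.001,"dz":-0.03,"ax":0,"ay":0,"az":0},
  {"jaw":0,"dx":0,"dy":0,"dz":-0.04,"ax":0,"ay":0,"az":0},
  {"jaw":0,"dx":0,"dy":0,"dz":-0.04,"ax":0,"ay":0,"az":0},
  {"jaw":0,"dx":0,"dy":0,"dz":-0.03,"ax":0,"ay":0,"az":0},
  {"jaw":0,"dx":0,"dy":0,"dz":-0.02,"ax":0,"ay":0,"az":0},
  {"jaw":0,"dx":0,"dy":0,"dz":-0.0115,"ax":0,"ay":0,"az":0},
  {"jaw":0,"dx":0,"dy":0,"dz":0,"ax":0,"ay":0,"az":0},
  {"jaw":0,"dx":0,"dy":0,"dz":0,"ax":0,"ay":0,"az":0},
  {"jaw":0,"dx":0,"dy":0,"dz":0,"ax":0,"ay":0,"az":0},
], force=60)

```text
time: 11.75
ee_pos: [0.4597, 0.0011, 0.0186]
eef_rot: [0.0, 0.999, 0.044, 0.0]
contact_force: [0.5, -1.3, 0.6]
gripper_width: -0.0001
grip_force: 0.0
```

Call:
carry_out([
  {"jaw":0,"dx":0.004,"dy":0.0003,"dz":0,"ax":0,"ay":0,"az":0},
  {"jaw":0,"dx":0.004,"dy":0.0003,"dz":0,"ax":0,"ay":0,"az":0},
  {"jaw":0,"dx":0.003,"dy":0.0003,"dz":0,"ax":0,"ay":0,"az":0},
  {"jaw":0,"dx":0.002,"dy":0.0002,"dz":0,"ax":0,"ay":0,"az":0},
  {"jaw":0,"dx":0.002,"dy":0.0002,"dz":0,"ax":0,"ay":0,"az":0},
  {"jaw":0,"dx":0.002,"dy":0.0002,"dz":0,"ax":0,"ay":0,"az":0},
  {"jaw":0,"dx":0.002,"dy":0.0002,"dz":0,"ax":0,"ay":0,"az":0},
  {"jaw":0,"dx":0.002,"dy":0.0002,"dz":0,"ax":0,"ay":0,"az":0},
])

```text
time: 12.55
ee_pos: [0.4793, 0.0031, 0.0182]
eef_rot: [-0.0, 0.999, 0.044, -0.001]
contact_force: [-0.8, -0.1, -0.4]
gripper_width: 0.0
grip_force: 0.8
```

```bash
cat > look.py <<'E'
from plant import status, optics
from h import *
import sys
yaw=np.radians(4.75);O=np.array([.571,.0125]);R=np.array([[np.cos(yaw),-np.sin(yaw)],[np.sin(yaw),np.cos(yaw)]])
def N(p):return ((np.asarray(p)[:2]-O)@R*1e3).round(1)
s=status.sense();F=np.array(s["contact_force"]);print("t",s["time"],"tcp nest",N(s["ee_pos"]),"z",round(s["ee_pos"][2],4),"F nest",(F[:2]@R).round(2),"Fz",F[2].round(2))
if len(sys.argv)>1:
    c=optics.camera("wrist");np.savez("wl.npz",**c);cv2.imwrite(f"pics/{sys.argv[1]}.png",c["img"][:,:,::-1])
    _,o,H,S,V=masks(c["img"])
    for b in blobs(o,20):print("roller",b[0].round(1),b[1],N(ray(c,b[0],.031)))
E
python3 look.py push1
```

```text
t 12.55 tcp nest [-92.1  -1.8] z 0.0182 F nest [-0.83 -0.07] Fz -0.38
roller [344.9  10.8] 829 [ 14.9 -27.4]
```

View pics/push1.png

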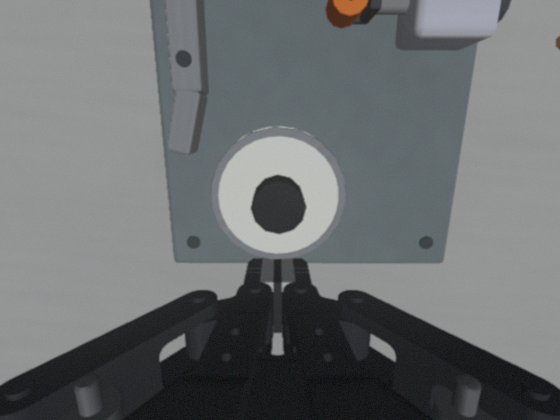

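I have now viewed 11 pictures, one over the limit of 10, so I'll go by numbers alone from here. The last view shows the shut fingers just behind the puck, centred on it at column 278. Next I'll push to the roller.

Call:
carry_out([
  {"jaw":0,"dx":0.003,"dy":0.0002,"dz":0,"ax":0,"ay":0,"az":0},
  {"jaw":0,"dx":0.004,"dy":0.0003,"dz":0,"ax":0,"ay":0,"az":0},
  {"jaw":0,"dx":0.004,"dy":0.0004,"dz":0,"ax":0,"ay":0,"az":0},
  {"jaw":0,"dx":0.004,"dy":0.0003,"dz":0,"ax":0,"ay":0,"az":0},
  {"jaw":0,"dx":0.004,"dy":0.0003,"dz":0,"ax":0,"ay":0,"az":0},
  {"jaw":0,"dx":0.004,"dy":0.0004,"dz":0,"ax":0,"ay":0,"az":0},
  {"jaw":0,"dx":0.004,"dy":0.0003,"dz":0,"ax":0,"ay":0,"az":0},
  {"jaw":0,"dx":0.004,"dy":0.0003,"dz":0,"ax":0,"ay":0,"az":0},
  {"jaw":0,"dx":0.003,"dy":0.0003,"dz":0,"ax":0,"ay":0,"az":0},
  {"jaw":0,"dx":0.003,"dy":0.0003,"dz":0,"ax":0,"ay":0,"az":0},
  {"jaw":0,"dx":0.002,"dy":0.0002,"dz":0,"ax":0,"ay":0,"az":0},
  {"jaw":0,"dx":0,"dy":0,"dz":0,"ax":0,"ay":0,"az":0},
])

```text
time: 13.8
ee_pos: [0.5197, 0.0063, 0.0184]
eef_rot: [0.0, 0.999, 0.044, 0.001]
contact_force: [-0.1, -0.5, -1.0]
gripper_width: 0.0
grip_force: 0.1
```

```bash
cat >> look.py <<'E'
if len(sys.argv)>1:
    m=(V>170)&(S<60);m[300:]=0;m[:,:200]=0;m[:,360:]=0
    for b in blobs(m,1000):print("white",b[0].round(1),b[1],b[2])
    m=V<60;m[262:]=0;m[:,200:].any()
    for b in blobs(m,300):
        if 200<b[0][0]<360:print("dark",b[0].round(1),b[1],b[2],N(ray(c,b[0],.054)))
E
python3 look.py push2
```

```text
t 13.8 tcp nest [-51.7  -1.9] z 0.0184 F nest [-0.14 -0.45] Fz -1.03
roller [341.4 111.2] 972 [ 20.4 -28.5]
white [277.7 191.1] 8219 [219 136 119 117]
dark [277.6 203.8] 2227 [252 176  52  56] [-11.9  -3.4]
```

Call:
carry_out([
  {"jaw":0,"dx":0.002,"dy":0.0002,"dz":0,"ax":0,"ay":0,"az":0},
  {"jaw":0,"dx":0.002,"dy":0.0002,"dz":0,"ax":0,"ay":0,"az":0},
  {"jaw":0,"dx":0.002,"dy":0.0001,"dz":0,"ax":0,"ay":0,"az":0},
  {"jaw":0,"dx":0.002,"dy":0.0002,"dz":0,"ax":0,"ay":0,"az":0},
  {"jaw":0,"dx":0.002,"dy":0.0002,"dz":0,"ax":0,"ay":0,"az":0},
  {"jaw":0,"dx":0.002,"dy":0.0001,"dz":0,"ax":0,"ay":0,"az":0},
  {"jaw":0,"dx":0.002,"dy":0.0002,"dz":0,"ax":0,"ay":0,"az":0},
  {"jaw":0,"dx":0,"dy":0,"dz":0,"ax":0,"ay":0,"az":0},
])

```text
time: 14.65
ee_pos: [0.5331, 0.0077, 0.0182]
eef_rot: [-0.0, 0.999, 0.044, -0.0]
contact_force: [-2.4, 0.7, -1.1]
gripper_width: 0.0003
grip_force: 0.8
```

```bash
python3 look.py push3
```

```text
t 14.65 tcp nest [-38.2  -1.7] z 0.0182 F nest [-2.34  0.92] Fz -1.07
roller [340.6 144.7] 883 [ 21.  -28.6]
white [272.3 191.3] 8263 [213 137 119 116]
dark [271.5 204.1] 2251 [246 176  52  56] [ 1.6 -1. ]
```

Call:
carry_out([
  {"jaw":0,"dx":0.001,"dy":0.0001,"dz":0,"ax":0,"ay":0,"az":0},
  {"jaw":0,"dx":0.001,"dy":0.0001,"dz":0,"ax":0,"ay":0,"az":0},
  {"jaw":0,"dx":0.001,"dy":0.0001,"dz":0,"ax":0,"ay":0,"az":0},
  {"jaw":0,"dx":0.001,"dy":0,"dz":0,"ax":0,"ay":0,"az":0},
  {"jaw":0,"dx":0.001,"dy":0.0001,"dz":0,"ax":0,"ay":0,"az":0},
  {"jaw":0,"dx":0.001,"dy":0.0001,"dz":0,"ax":0,"ay":0,"az":0},
  {"jaw":0,"dx":0.001,"dy":0.0001,"dz":0,"ax":0,"ay":0,"az":0},
  {"jaw":0,"dx":0.001,"dy":0.0001,"dz":0,"ax":0,"ay":0,"az":0},
  {"jaw":0,"dx":0.001,"dy":0.0001,"dz":0,"ax":0,"ay":0,"az":0},
  {"jaw":0,"dx":0.001,"dy":0.0001,"dz":0,"ax":0,"ay":0,"az":0},
])

```text
time: 15.7
ee_pos: [0.5414, 0.008, 0.0181]
eef_rot: [0.0, 0.999, 0.045, -0.002]
contact_force: [-3.8, -1.8, 2.0]
gripper_width: -0.0002
grip_force: 2.6
```

```bash
python3 look.py push4
```

```text
t 15.7 tcp nest [-29.9  -2. ] z 0.0181 F nest [-3.94 -1.44] Fz 2.04
roller [347.2 164.3] 866 [ 21.4 -32.1]
white [269.8 191.5] 8269 [210 137 120 116]
dark [269.9  13.1] 981 [251   0  38  31] [69.3 -0.7]
dark [268.7 204.5] 2247 [243 176  52  56] [ 9.9 -0.3]
```

Call:
carry_out([
  {"jaw":0,"dx":0.001,"dy":0.0001,"dz":0,"ax":0,"ay":0,"az":0},
  {"jaw":0,"dx":0.001,"dy":0.0001,"dz":0,"ax":0,"ay":0,"az":0},
  {"jaw":0,"dx":0.001,"dy":0.0001,"dz":0,"ax":0,"ay":0,"az":0},
  {"jaw":0,"dx":0.001,"dy":0,"dz":0,"ax":0,"ay":0,"az":0},
  {"jaw":0,"dx":0.001,"dy":0.0001,"dz":0,"ax":0,"ay":0,"az":0},
  {"jaw":0,"dx":0.001,"dy":0.0001,"dz":0,"ax":0,"ay":0,"az":0},
  {"jaw":0,"dx":0.001,"dy":0.0001,"dz":0,"ax":0,"ay":0,"az":0},
  {"jaw":0,"dx":0.001,"dy":0.0001,"dz":0,"ax":0,"ay":0,"az":0},
  {"jaw":0,"dx":0,"dy":0,"dz":0,"ax":0,"ay":0,"az":0},
  {"jaw":0,"dx":0,"dy":0,"dz":0,"ax":0,"ay":0,"az":0},
])

```text
time: 16.75
ee_pos: [0.5515, 0.0093, 0.0184]
eef_rot: [-0.0, 0.999, 0.044, 0.001]
contact_force: [-2.6, -0.5, -0.5]
gripper_width: -0.0001
grip_force: 1.3
```

```bash
python3 look.py push5; python3 - <<'E'
from h import *
c=dict(np.load("wl.npz"));g=c["img"].mean(2).astype(int)
for u in(266,269,272):print(g[10:90:2,u].tolist())
print(g[40,240:300:2].tolist());print(g[30,240:300:2].tolist())
E
```

```text
t 16.75 tcp nest [-19.7  -1.6] z 0.0184 F nest [-2.66 -0.31] Fz -0.47
roller [351.6 187.5] 814 [ 21.7 -34.3]
roller [530.6 195.1] 32 [  18.9 -110.6]
white [270.8 191.2] 8267 [211 137 120 116]
dark [270.7  39.6] 1144 [253  20  37  40] [72.3 -0.6]
dark [269.7 204.1] 2221 [244 176  52  56] [20.  -0.2]
[139, 111, 107, 107, 103, 61, 49, 47, 50, 53, 49, 48, 48, 50, 49, 48, 47, 46, 51, 48, 46, 46, 50, 37, 45, 113, 122, 124, 125, 123, 122, 122, 121, 123, 123, 122, 120, 94, 60, 66]
[139, 111, 107, 107, 98, 50, 48, 47, 49, 48, 47, 50, 47, 50, 49, 46, 47, 48, 47, 44, 45, 50, 47, 44, 77, 124, 125, 124, 122, 124, 121, 121, 123, 122, 122, 122, 123, 116, 64, 63]
[138, 110, 105, 107, 92, 49, 50, 49, 51, 50, 47, 47, 51, 50, 51, 49, 45, 46, 48, 49, 49, 50, 47, 39, 75, 123, 121, 121, 123, 123, 121, 121, 122, 123, 125, 121, 125, 116, 69, 59]
[167, 166, 132, 103, 93, 64, 59, 46, 48, 48, 51, 47, 49, 48, 50, 46, 49, 49, 46, 50, 50, 48, 50, 49, 52, 66, 69, 104, 101, 114]
[163, 162, 118, 104, 97, 69, 66, 56, 45, 48, 49, 50, 47, 49, 51, 47, 47, 49, 50, 50, 48, 48, 48, 49, 66, 65, 77, 103, 103, 111]
```

```bash
python3 - <<'E'
import sys;sys.argv=["x"]
exec(open("look.py").read())
c=dict(np.load("wl.npz"))
print("post front/back",N(ray(c,(270,84.5),.033)),N(ray(c,(270,59),.033)))
g=c["img"].mean(2).astype(int);print(g[110:150,270].tolist())
# puck disc: white ring top front at z .036, rim rows
for v in(136.5,):print("puck top front",N(ray(c,(270,v),.036)))
E
```

```text
t 16.8 tcp nest [-19.7  -1.5] z 0.0184 F nest [-2.52 -0.49] Fz -0.66
post front/back [61.9  0.1] [70.8  0.1]
[106, 105, 105, 106, 105, 107, 106, 105, 104, 105, 105, 105, 106, 108, 105, 119, 148, 164, 127, 119, 124, 122, 123, 124, 124, 132, 156, 185, 192, 190, 191, 191, 192, 189, 191, 191, 191, 191, 192, 189]
puck top front [42.7  0.1]
```

Call:
carry_out([
  {"jaw":0,"dx":0.001,"dy":0.0001,"dz":0,"ax":0,"ay":0,"az":0},
  {"jaw":0,"dx":0.001,"dy":0.0001,"dz":0,"ax":0,"ay":0,"az":0},
  {"jaw":0,"dx":0.001,"dy":0.0001,"dz":0,"ax":0,"ay":0,"az":0},
  {"jaw":0,"dx":0.001,"dy":0,"dz":0,"ax":0,"ay":0,"az":0},
  {"jaw":0,"dx":0.001,"dy":0.0001,"dz":0,"ax":0,"ay":0,"az":0},
  {"jaw":0,"dx":0.001,"dy":0.0001,"dz":0,"ax":0,"ay":0,"az":0},
  {"jaw":0,"dx":0.001,"dy":0.0001,"dz":0,"ax":0,"ay":0,"az":0},
  {"jaw":0,"dx":0.001,"dy":0.0001,"dz":0,"ax":0,"ay":0,"az":0},
  {"jaw":0,"dx":0,"dy":0,"dz":0,"ax":0,"ay":0,"az":0},
  {"jaw":0,"dx":0,"dy":0,"dz":0,"ax":0,"ay":0,"az":0},
])

```text
time: 17.8
ee_pos: [0.5597, 0.01, 0.0185]
eef_rot: [-0.0, 0.999, 0.044, 0.001]
contact_force: [-1.6, -0.7, -0.6]
gripper_width: -0.0002
grip_force: 0.5
```

```bash
python3 look.py push6; python3 - <<'E'
from h import *
c=dict(np.load("wl.npz"));g=c["img"].mean(2).astype(int)
print(g[60:150:2,270].tolist())
E
```

```text
t 17.8 tcp nest [-11.4  -1.5] z 0.0185 F nest [-1.67 -0.57] Fz -0.62
roller [349.8 205.9] 759 [ 21.9 -34.1]
white [270.7 191.1] 8259 [211 136 120 117]
dark [270.7  63. ] 1071 [253  44  36  38] [74.  -0.5]
dark [269.7 203.8] 2200 [244 176  52  55] [28.3 -0.2]
[51, 48, 51, 49, 48, 48, 47, 45, 46, 41, 47, 105, 124, 123, 121, 124, 122, 124, 121, 123, 121, 125, 125, 126, 90, 79, 106, 107, 106, 106, 106, 108, 110, 137, 123, 123, 122, 125, 167, 192, 191, 190, 192, 192, 191]
```

Call:
carry_out([
  {"jaw":0,"dx":0.0005,"dy":0,"dz":0,"ax":0,"ay":0,"az":0},
  {"jaw":0,"dx":0.0005,"dy":0.0001,"dz":0,"ax":0,"ay":0,"az":0},
  {"jaw":0,"dx":0.0005,"dy":0,"dz":0,"ax":0,"ay":0,"az":0},
  {"jaw":0,"dx":0.0005,"dy":0.0001,"dz":0,"ax":0,"ay":0,"az":0},
  {"jaw":0,"dx":0.0005,"dy":0,"dz":0,"ax":0,"ay":0,"az":0},
  {"jaw":0,"dx":0.0005,"dy":0.0001,"dz":0,"ax":0,"ay":0,"az":0},
  {"jaw":0,"dx":0,"dy":0,"dz":0,"ax":0,"ay":0,"az":0},
  {"jaw":0,"dx":0,"dy":0,"dz":0,"ax":0,"ay":0,"az":0},
])

```text
time: 18.65
ee_pos: [0.5624, 0.0102, 0.0184]
eef_rot: [-0.0, 0.999, 0.044, 0.0]
contact_force: [-0.7, -0.9, -0.3]
gripper_width: -0.0001
grip_force: 0.5
```

```bash
python3 look.py push7; python3 - <<'E'
from h import *
c=dict(np.load("wl.npz"));g=c["img"].mean(2).astype(int)
print(g[100:140,270].tolist())
E
```

```text
t 18.65 tcp nest [-8.7 -1.6] z 0.0184 F nest [-0.8  -0.81] Fz -0.34
roller [348.3 212.1] 751 [ 21.9 -33.6]
roller [525.9 215.5] 40 [  20.8 -110.6]
white [270.7 191.3] 8300 [211 137 120 116]
dark [270.7  70.3] 1047 [253  52  36  37] [74.5 -0.5]
dark [269.6 204.1] 2192 [244 176  52  56] [31.  -0.2]
[122, 122, 124, 123, 121, 123, 122, 123, 123, 125, 125, 126, 126, 125, 117, 92, 83, 99, 109, 106, 107, 109, 108, 108, 107, 115, 119, 112, 119, 124, 123, 121, 123, 125, 126, 139, 166, 188, 192, 191]
```

Call:
carry_out([
  {"jaw":0,"dx":0.0004,"dy":0,"dz":0,"ax":0,"ay":0,"az":0},
  {"jaw":0,"dx":0.0004,"dy":0,"dz":0,"ax":0,"ay":0,"az":0},
  {"jaw":0,"dx":0.0004,"dy":0.0001,"dz":0,"ax":0,"ay":0,"az":0},
  {"jaw":0,"dx":0.0004,"dy":0,"dz":0,"ax":0,"ay":0,"az":0},
  {"jaw":0,"dx":0,"dy":0,"dz":0,"ax":0,"ay":0,"az":0},
  {"jaw":0,"dx":0,"dy":0,"dz":0,"ax":0,"ay":0,"az":0},
])

```text
time: 19.3
ee_pos: [0.5639, 0.0103, 0.0184]
eef_rot: [0.0, 0.999, 0.044, 0.0]
contact_force: [-0.3, -0.3, -0.7]
gripper_width: -0.0001
grip_force: 0.5
```

```bash
python3 look.py push8; python3 - <<'E'
from h import *
c=dict(np.load("wl.npz"));g=c["img"].mean(2).astype(int)
print(g[105:140,270].tolist())
E
```

```text
t 19.3 tcp nest [-7.3 -1.6] z 0.0184 F nest [-0.36 -0.3 ] Fz -0.66
roller [347.2 215.3] 736 [ 21.9 -33.3]
roller [524.5 218. ] 53 [  21.1 -110.3]
white [270.5 191.2] 8291 [211 137 120 116]
dark [270.5  74.2] 1036 [253  55  36  38] [74.8 -0.5]
dark [269.5 204.1] 2200 [244 176  52  56] [32.4 -0.2]
[123, 121, 124, 123, 124, 124, 125, 124, 128, 126, 127, 126, 125, 117, 91, 96, 104, 109, 109, 108, 114, 122, 115, 119, 124, 126, 126, 127, 124, 127, 130, 155, 185, 192, 192]
```

Call:
carry_out([
  {"jaw":0,"dx":0.0003,"dy":0,"dz":0,"ax":0,"ay":0,"az":0},
  {"jaw":0,"dx":0.0003,"dy":0,"dz":0,"ax":0,"ay":0,"az":0},
  {"jaw":0,"dx":0.0003,"dy":0.0001,"dz":0,"ax":0,"ay":0,"az":0},
  {"jaw":0,"dx":0,"dy":0,"dz":0,"ax":0,"ay":0,"az":0},
  {"jaw":0,"dx":0,"dy":0,"dz":0,"ax":0,"ay":0,"az":0},
])

```text
time: 19.85
ee_pos: [0.5646, 0.0103, 0.0183]
eef_rot: [0.0, 0.999, 0.044, 0.0]
contact_force: [-1.0, -1.7, 0.1]
gripper_width: 0.0002
grip_force: 0.5
```

Call:
carry_out([
  {"jaw":0,"dx":0.0003,"dy":0,"dz":0,"ax":0,"ay":0,"az":0},
  {"jaw":0,"dx":0,"dy":0,"dz":0,"ax":0,"ay":0,"az":0},
  {"jaw":0,"dx":0,"dy":0,"dz":0,"ax":0,"ay":0,"az":0},
])

```text
time: 20.15
ee_pos: [0.5647, 0.0103, 0.0183]
eef_rot: [0.0, 0.999, 0.044, -0.0]
contact_force: [-1.1, -0.7, 0.4]
gripper_width: 0.0
grip_force: 0.7
```

Call:
carry_out([
  {"jaw":0,"dx":0.0003,"dy":0,"dz":0,"ax":0,"ay":0,"az":0},
  {"jaw":0,"dx":0,"dy":0,"dz":0,"ax":0,"ay":0,"az":0},
  {"jaw":0,"dx":0,"dy":0,"dz":0,"ax":0,"ay":0,"az":0},
])

```text
time: 20.45
ee_pos: [0.5653, 0.0104, 0.0184]
eef_rot: [0.0, 0.999, 0.044, 0.0]
contact_force: [-0.6, -0.7, 0.1]
gripper_width: -0.0002
grip_force: 0.4
```

```bash
python3 look.py push9; python3 - <<'E'
from h import *
c=dict(np.load("wl.npz"));g=c["img"].mean(2).astype(int)
print(g[105:140,270].tolist())
E
```

```text
t 20.45 tcp nest [-5.9 -1.7] z 0.0184 F nest [-0.64 -0.65] Fz 0.09
roller [345.9 218.6] 725 [ 21.8 -32.8]
roller [523.8 220.3] 54 [  21.6 -110.2]
white [270.4 191.3] 8292 [211 137 119 116]
dark [270.5  78.1] 1027 [253  60  36  37] [75.1 -0.6]
dark [269.4 204.2] 2194 [244 176  52  56] [33.8 -0.2]
[123, 123, 124, 124, 124, 126, 124, 124, 124, 124, 126, 124, 125, 126, 125, 125, 125, 116, 98, 106, 116, 135, 141, 125, 123, 124, 127, 125, 126, 126, 139, 167, 189, 193, 194]
```

Call:
carry_out([
  {"jaw":0,"dx":0.0003,"dy":0,"dz":0,"ax":0,"ay":0,"az":0},
  {"jaw":0,"dx":0,"dy":0,"dz":0,"ax":0,"ay":0,"az":0},
  {"jaw":0,"dx":0,"dy":0,"dz":0,"ax":0,"ay":0,"az":0},
])

```text
time: 20.8
ee_pos: [0.5654, 0.0103, 0.0183]
eef_rot: [0.0, 0.999, 0.044, 0.0]
contact_force: [-2.1, -0.1, 0.2]
gripper_width: 0.0001
grip_force: 0.6
```

Call:
carry_out([
  {"jaw":0,"dx":0.0003,"dy":0,"dz":0,"ax":0,"ay":0,"az":0},
  {"jaw":0,"dx":0,"dy":0,"dz":0,"ax":0,"ay":0,"az":0},
  {"jaw":0,"dx":0,"dy":0,"dz":0,"ax":0,"ay":0,"az":0},
])

```text
time: 21.1
ee_pos: [0.5657, 0.0103, 0.0183]
eef_rot: [0.0, 0.999, 0.044, 0.0]
contact_force: [-0.7, -1.0, -0.1]
gripper_width: -0.0001
grip_force: 0.5
```

Call:
carry_out([
  {"jaw":0,"dx":0.0003,"dy":0,"dz":0,"ax":0,"ay":0,"az":0},
  {"jaw":0,"dx":0,"dy":0,"dz":0,"ax":0,"ay":0,"az":0},
  {"jaw":0,"dx":0,"dy":0,"dz":0,"ax":0,"ay":0,"az":0},
])

```text
time: 21.4
ee_pos: [0.5661, 0.0104, 0.0183]
eef_rot: [0.0, 0.999, 0.044, 0.0]
contact_force: [-0.1, -0.3, -0.4]
gripper_width: 0.0001
grip_force: 0.4
```

Call:
carry_out([
  {"jaw":0,"dx":0.0003,"dy":0,"dz":0,"ax":0,"ay":0,"az":0},
  {"jaw":0,"dx":0,"dy":0,"dz":0,"ax":0,"ay":0,"az":0},
  {"jaw":0,"dx":0,"dy":0,"dz":0,"ax":0,"ay":0,"az":0},
])

```text
time: 21.7
ee_pos: [0.5663, 0.0104, 0.0183]
eef_rot: [0.0, 0.999, 0.044, 0.0]
contact_force: [-0.1, -0.6, -0.9]
gripper_width: -0.0002
grip_force: 0.4
```

Call:
carry_out([
  {"jaw":0,"dx":0.0003,"dy":0,"dz":0,"ax":0,"ay":0,"az":0},
  {"jaw":0,"dx":0,"dy":0,"dz":0,"ax":0,"ay":0,"az":0},
  {"jaw":0,"dx":0,"dy":0,"dz":0,"ax":0,"ay":0,"az":0},
])

```text
time: 22.0
ee_pos: [0.5665, 0.0103, 0.0183]
eef_rot: [0.0, 0.999, 0.044, -0.0]
contact_force: [-1.0, -0.9, -1.1]
gripper_width: 0.0001
grip_force: 0.6
```

```bash
python3 look.py push10; python3 - <<'E'
from h import *
c=dict(np.load("wl.npz"));g=c["img"].mean(2).astype(int)
print(g[105:140,270].tolist())
E
```

```text
t 22.0 tcp nest [-4.6 -1.8] z 0.0183 F nest [-1.09 -0.83] Fz -1.11
roller [344.3 221.3] 715 [ 21.8 -32.4]
roller [523.  221.8] 50 [  22.1 -110.2]
white [270.1 191.3] 8312 [211 136 119 117]
dark [270.   81.3] 1012 [253  63  35  37] [75.4 -0.6]
dark [268.8 204.1] 2198 [243 176  52  56] [35.1 -0.2]
[122, 124, 124, 123, 127, 126, 126, 122, 124, 125, 123, 122, 124, 125, 125, 126, 128, 125, 126, 126, 120, 136, 156, 128, 122, 127, 126, 126, 125, 127, 139, 166, 186, 194, 195]
```

Call:
carry_out([
  {"jaw":0,"dx":0.0003,"dy":0,"dz":0,"ax":0,"ay":0,"az":0},
  {"jaw":0,"dx":0,"dy":0,"dz":0,"ax":0,"ay":0,"az":0},
  {"jaw":0,"dx":0,"dy":0,"dz":0,"ax":0,"ay":0,"az":0},
])

```text
time: 22.35
ee_pos: [0.5666, 0.0103, 0.0183]
eef_rot: [0.0, 0.999, 0.044, -0.0]
contact_force: [-1.2, -1.1, 0.8]
gripper_width: 0.0002
grip_force: 1.1
```

Call:
carry_out([
  {"jaw":0,"dx":0.0003,"dy":0,"dz":0,"ax":0,"ay":0,"az":0},
  {"jaw":0,"dx":0,"dy":0,"dz":0,"ax":0,"ay":0,"az":0},
  {"jaw":0,"dx":0,"dy":0,"dz":0,"ax":0,"ay":0,"az":0},
])

```text
time: 22.65
ee_pos: [0.5666, 0.0103, 0.0183]
eef_rot: [0.0, 0.999, 0.044, -0.001]
contact_force: [-3.9, -0.9, 2.1]
gripper_width: -0.0003
grip_force: 1.8
```

Call:
carry_out([
  {"jaw":0,"dx":0.0002,"dy":0,"dz":0,"ax":0,"ay":0,"az":0},
  {"jaw":0,"dx":0,"dy":0,"dz":0,"ax":0,"ay":0,"az":0},
  {"jaw":0,"dx":0,"dy":0,"dz":0,"ax":0,"ay":0,"az":0},
])

```text
time: 22.95
ee_pos: [0.5667, 0.0104, 0.0182]
eef_rot: [-0.0, 0.999, 0.044, -0.001]
contact_force: [-4.2, -0.3, 2.4]
gripper_width: 0.0001
grip_force: 2.5
```

The stop has been found: the force rose to about 4 N with no further travel. I'll back off straight along the lane.

Call:
carry_out([
  {"jaw":0,"dx":-0.0005,"dy":0,"dz":0,"ax":0,"ay":0,"az":0},
  {"jaw":0,"dx":-0.0005,"dy":-0.0001,"dz":0,"ax":0,"ay":0,"az":0},
  {"jaw":0,"dx":-0.001,"dy":-0.0001,"dz":0,"ax":0,"ay":0,"az":0},
  {"jaw":0,"dx":-0.003,"dy":-0.0002,"dz":0,"ax":0,"ay":0,"az":0},
  {"jaw":0,"dx":-0.01,"dy":-0.0008,"dz":0,"ax":0,"ay":0,"az":0},
  {"jaw":0,"dx":-0.02,"dy":-0.0016,"dz":0,"ax":0,"ay":0,"az":0},
  {"jaw":0,"dx":0,"dy":0,"dz":0,"ax":0,"ay":0,"az":0},
  {"jaw":0,"dx":0,"dy":0,"dz":0,"ax":0,"ay":0,"az":0},
])

```text
time: 23.75
ee_pos: [0.533, 0.0075, 0.0187]
eef_rot: [0.0, 0.999, 0.044, 0.001]
contact_force: [0.4, -0.0, 0.1]
gripper_width: -0.0002
grip_force: 0.0
```

```bash
python3 look.py push11; python3 - <<'E'
from h import *
c=dict(np.load("wl.npz"));g=c["img"].mean(2).astype(int)
m=masks(c["img"])[4]
print(g[20:70,270].tolist())
E
```

```text
t 23.75 tcp nest [-38.3  -1.9] z 0.0187 F nest [ 0.38 -0.03] Fz 0.14
roller [348.5 144.8] 807 [ 20.7 -32.2]
white [269.9 106.7] 10450 [206  40 128 135]
white [271.4 267. ] 1384 [226 243 100  54]
dark [268.  107.9] 2518 [240  78  57  60] [33.6  0. ]
[121, 122, 124, 124, 126, 122, 122, 121, 122, 122, 118, 112, 120, 124, 124, 124, 123, 124, 127, 142, 174, 191, 191, 191, 191, 192, 190, 191, 191, 192, 192, 193, 191, 191, 189, 191, 191, 193, 190, 193, 191, 192, 191, 190, 192, 193, 190, 191, 193, 192]
```

```bash
python3 -c "
from plant import ticket
print(ticket.hand_in())"
```

```text
the job is handed in; nothing more can be done
None
```

The puck was set upright on the entry mark, let go, and nudged past the roller until it pressed the stop at about 4 N. After I drew the arm back, the wrist camera put it against the rail, stop post and roller, though I couldn't measure those forces then. The job is handed in with no verdict returned, and I viewed 11 pictures against the limit of 10.

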